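Click the stop collar onto the mixer column

TASK

At the juice bar, take the loose white stop collar from the counter, thread it over the mixer stand's upright column and slide it down gently until the column's two sprung balls click into the groove inside the collar. Bring it right to the click with the gripper still on it, feeling for it, and stop there rather than pushing on below it; only then let go, so that the balls hold it. Do not ram the collar against the stand or shift the juice carton, the cups or the jar lid.

Things in the scene. Friction and masses are not known exactly. Their poses are not given: they have to be found in the camera images.
- stand: Mixer stand, fixed: metal base plate (160 x 110 x 14 mm) with an upright round steel column, 22 mm in diameter. Origin on the column's axis at counter height, z up. The plate reaches 50 mm to +x, 110 mm to -x and 55 mm to either side in y of the column. A foot ring (40 mm diameter) round the column reaches 26 mm above the counter.
- column_top (a point): On the column's axis at its top, 131 mm above the counter. The last 5 mm taper to 13 mm diameter. At the click it stands up through the collar, up to 47 mm above the collar's centre.
- click_zone (a point): On the column's axis 100 mm above the counter: only the middle of where the click can be. Two sprung balls (8 mm diameter) stick 4.5 mm out of the column's +y and -y sides, level with each other, at a height that differs each time: 84 to 116 mm above the counter, not measured. The collar has clicked when its centre is level with the balls.
- collar_center (a point): Centre of the loose collar (half-way up, on its axis; z along its axis): plain round white plastic sleeve, 52 mm outside diameter, 72 mm high, about 0.15 kg, standing on end on the counter at the start, alike both ways up; best held in its upper half. Bore 24 mm, flared to 30 mm over 4 mm at each mouth. Groove inside at mid-height: 28.6 mm diameter, 3.4 mm wide, sloping out to 8 mm wide at the bore.
- collar_mouth (a point): Centre of the collar's upper mouth, 36 mm above its centre. Going down, the balls resist when the lower mouth meets them (6 to 11 N), drag lightly along 28 mm of bore, then drop into the groove (the click: the collar is drawn on, about 10 N), and resist again (6 to 11 N) if pushed on out of it. Let go within 2 mm of the click, it is drawn in and held; further off it stays where it is left.
- ball_left (a joint): How far the ball on the column's +y side is pressed into the column, m: 0 when free, about 0.003 inside the bore, about 0.001 when it sits in the groove (each up to 0.001 more or less with the collar's sideways play).
- ball_right (a joint): The same for the ball on the column's -y side.
- carton: Bystander: juice carton, 70 x 70 mm, 204 mm high with its round cap; origin at the centre of its underside.
- cups: Bystander: stack of clear plastic cups, 89 mm across, 190 mm high; origin at the centre of its underside.
- jarlid: Bystander: black square jar lid, 110 x 110 mm, 42 mm high; origin at the centre of its underside.
Mind the look-alikes: they are no part of the job. Leave any pink or purple look-alike of the stand alone.

How it is judged:
On the way, in this order (a step that is already met when the one before it is completed fails the run):
1. the collar is threaded on the column, still above the balls' click (horizontal distance between collar_center and stand below 0.006 m and angle between the z axis of collar_center and the z axis of stand, either way round below 0.12 rad and z of collar_center in the frame of stand between 0.1185 and 0.16 m), for 0.1 s.
2. both balls are in the collar's groove (clicked) while the fingers still touch the collar (horizontal distance between collar_center and stand below 0.006 m and z of collar_center in the frame of stand between 0.0825 and 0.1175 m and value of joint each of ball_left, ball_right below 0.0024 m and contact force between collar and the fingers above 0.2 N), for 0.1 s.
At the end, for the whole second after the job is handed in: The collar sits on the column, upright (within 0.08 rad) and on its axis (within 4 mm), at rest, with its centre 82.5 to 117.5 mm above the counter and both balls out in its groove (each pressed in by less than 2.4 mm) (value of joint each of ball_left, ball_right below 0.0024 m and z of collar_center in the frame of stand between 0.0825 and 0.1175 m and horizontal distance between collar_center and stand below 0.004 m and angle between the z axis of collar_center and the z axis of stand, either way round below 0.08 rad and linear speed of collar below 0.01 m/s); the robot touches nothing.
It fails at once if the collar is rammed or jammed against the stand with more than 20 N (contact force between collar and stand above 20 N).
It fails at once if the carton, the cups or the jar lid are shifted by more than 25 mm (distance of any of carton, cups, jarlid from where it was at the start of the episode above 0.025 m).
It also fails if it takes over 54 s, if anything falls off the work surface, if the arm or the gripper's body presses on something with over 40 N, if the wrist force passes 120 N, or if a joint passes its speed limit or range.

ROBOT

A 6-joint arm with a two-finger parallel gripper is mounted at the origin on the work surface. World frame = base frame: x ahead of the robot, y to its left, z up, the work surface at z = 0. Lengths are in m, angles in rad, forces in N, time in s.
With the tool pointing down it reaches from about 0.3 to 0.75 m from the base axis. Payload 8.5 kg.
Tool frame: the origin (TCP) lies on the centre line of the jaws, within the pads' length; the fingertips stand 14 mm ahead of it and the grasp point (between the pads) lies 5 mm behind it (bot.tip_extent is the distance from the TCP to the fingertips, in m); y points along the fingers, x is the direction in which the jaws open and shut, and the axes are right-handed (so a half turn about y gives the same grasp; the last joint's range is limited). The gripper opens to 88 mm and grips with 3 to 60 N. Pads are 18 mm wide; open, the fingers measure 123 mm over their backs; the gripper's body (75 mm by 187 mm) begins 45 mm behind the grasp point.
Start: joints at [0.975, 0.381, 1.297, -0, 1.464, -0.215], TCP at [0.204, 0.511, 0.253] pointing down, gripper open.
Joint ranges: [-3.11, 3.11], [-0.89, 2.33], [0.22, 2.48], [-1.42, 4.56], [0.17, 2.85], [-2.88, 2.88]. Speed limits (rad/s): [2.39, 2.39, 3.14, 3.14, 3.14, 3.14].

INTERFACE

Orientations are given as a unit quaternion [x, y, z, w].
In Python, from cell import bot gives the robot as it stands.
- The arm moves only by the tool play_rows, never from a script. Its argument "steps" is one flat list of numbers, 5 for each row, row after row: the shift along the tool's x, y, z in m, then the turn about the tool's y in degrees, then the closure in counts, from 0 (fully open) to 255 (shut). A call has 1 to 20 rows; each row shifts and turns the pose as measured when the row begins, along the tool's axes as they then stand; what a row does not reach is not made up. A row lasts 1/12 s, in which the tool goes at most 41.7 mm and 7.16 degrees, less where a joint would pass 70% of its speed; a pose out of reach is approached as far as the arm can. A call is refused whole if a number of a shift passes 0.0417 or a number of a turn 7.16, either way. A call with a gripper value outside its range is refused whole. The fingers move at their own pace and stop on an object; "squeeze" is the grip in N (left out, the last holds). Time passes only in rows, so rows that do not move let the fingers close. It gives the time, the measured TCP pose, the force and the opening at its end, in the units of the state.
- bot.read_state(): the state, without advancing time (a new reading comes with each control period).
- bot.snapshot(name): name is "scene" or "top"; returns the picture (480x640x3 uint8, red, green, blue); there is no depth.
- bot.camera_model(name): a dict with "K" (3x3 intrinsics, pixels), "R" (3x3) and "t" (3): a world point X has camera coordinates R X + t. Camera axes: x right, y down, z forward; pixel columns grow to the right and rows downward; lengths in m; the calibration is good to about 2 mm. A picture is of the moment at which its call begins. camera_model takes no time and is no camera call.
- bot.hand_in(): hands the job in, once; it reports no verdict.
The state is a dict: "time_s": time; "qpos": joint angles; "qd": joint speeds; "joint_efforts": joint torques, N m; "ee_pos": TCP position; "orientation": TCP orientation; "contact_force": force on the tool from outside, world axes, zero at the start; "torque": the same for the moment, N m; "finger_gap": opening from 0.0 (shut) to 1.0 (fully open).
Only numpy, scipy, OpenCV 4.12 (cv2) and the standard library are available. Lean on these libraries where they do the work, as an engineer would, in place of code of your own. Each camera call takes 0.05 s, during which the arm holds its last target.

## Working session

There is one attempt and no reset: what is moved stays moved. The work goes in short steps, Python scripts to look and compute and a tool call to move; the robot and the scene stay as the last step left them, time stands still between calls to the robot, and variables do not carry over. Pictures are saved under pics/ and viewed, and the job is handed in when it is done.

Besides the shell and the picture viewer there is one more tool, called as a command line: name --argument value ..., lists and objects as JSON in quotes. play_rows: Moves the arm, as the interface text tells. Its arguments: {"type":"object","properties":{"steps":{"type":"array"},"squeeze":{"type":"number"}},"required":["steps"]}

```bash
mkdir -p pics; python3 - <<'E'
from cell import bot
import cv2
s=bot.read_state()
for k,v in s.items(): print(k,v)
print(bot.tip_extent)
for n in("scene","top"):
    im=bot.snapshot(n); cv2.imwrite(f"pics/{n}0.png",im[:,:,::-1])
    c=bot.camera_model(n); print(n,c)
E
```

```text
time_s 0.0
qpos [ 9.74739851e-01  3.81221598e-01  1.29825178e+00  3.23186163e-05
  1.46355244e+00 -2.15298108e-01]
qd [-0.00179342 -0.0004431   0.0001225  -0.00025423  0.00100544  0.00107836]
joint_efforts [ 4.52958811e-04 -4.37932634e+01 -2.24555576e+01  7.12892669e-02
  3.52775410e-02 -1.07164105e-04]
ee_pos [0.20424737 0.51040646 0.25212702]
orientation [ 0.5857597   0.39587471 -0.39682435 -0.58540517]
contact_force [-0.09000921  0.15508585 -0.2236439 ]
torque [-0.04018425 -0.02495783 -0.01228617]
finger_gap 0.9961783698443505
0.014
scene {'K': array([[553.97118323,   0.        , 319.29088695],
       [  0.        , 553.97118323, 242.60257275],
       [  0.        ,   0.        ,   1.        ]]), 'R': array([[-0.12606615,  0.99195528, -0.01149118],
       [ 0.57327895,  0.06339386, -0.8169042 ],
       [-0.80960396, -0.10957162, -0.5766589 ]]), 't': array([-0.02410434, -0.23888589,  1.7441903 ])}
top {'K': array([[498.45994145,   0.        , 321.13220181],
       [  0.        , 498.45994145, 236.6557604 ],
       [  0.        ,   0.        ,   1.        ]]), 'R': array([[-0.01348105, -0.99982931, -0.01263405],
       [-0.98907874,  0.0151886 , -0.1466034 ],
       [ 0.14677027,  0.0105197 , -0.98911467]]), 't': array([0.11258825, 0.55975352, 1.43975889])}
```

View pics/scene0.png

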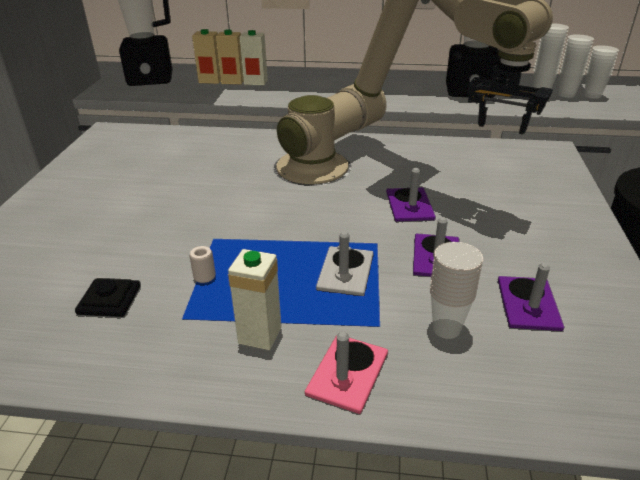

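View pics/top0.png

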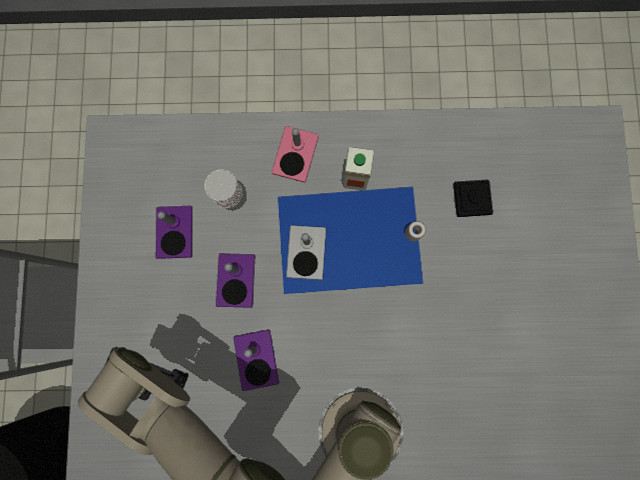

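```bash
python3 - <<'E'
from cell import bot
from scipy.spatial.transform import Rotation as R
import numpy as np
np.set_printoptions(precision=4,suppress=True)
print(R.from_quat(bot.read_state()["orientation"]).as_matrix())
E
```

```text
[[ 0.3717 -0.0007 -0.9284]
 [ 0.9284 -0.001   0.3717]
 [-0.0012 -1.      0.0003]]
```

The scene view shows the collar at (203,265) and the white stand's column at (344,255). In the top view the collar is at (415,230) and the column at (306,238). The pink and purple stands are look-alikes. I'll zoom in on these spots.

```bash
python3 - <<'E'
import cv2,numpy as np
t=cv2.imread("pics/top0.png"); s=cv2.imread("pics/scene0.png")
a=cv2.resize(t[215:285,280:330],None,fx=6,fy=6,interpolation=cv2.INTER_CUBIC)[:420,:300]
b=cv2.resize(t[205:255,390:440],None,fx=6,fy=6,interpolation=cv2.INTER_CUBIC)
o=np.zeros((560,800,3),np.uint8)
o[:420,:300]=a;o[:300,310:610]=b
cv2.imwrite("pics/z1.png",o)
a=cv2.resize(s[225:300,310:380],None,fx=5,fy=5,interpolation=cv2.INTER_CUBIC)
b=cv2.resize(s[240:290,180:230],None,fx=6,fy=6,interpolation=cv2.INTER_CUBIC)
o[:]=0;o[:375,:350]=a;o[:300,360:660]=b
cv2.imwrite("pics/z2.png",o)
E
```

```text
(no output)
```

View pics/z1.png

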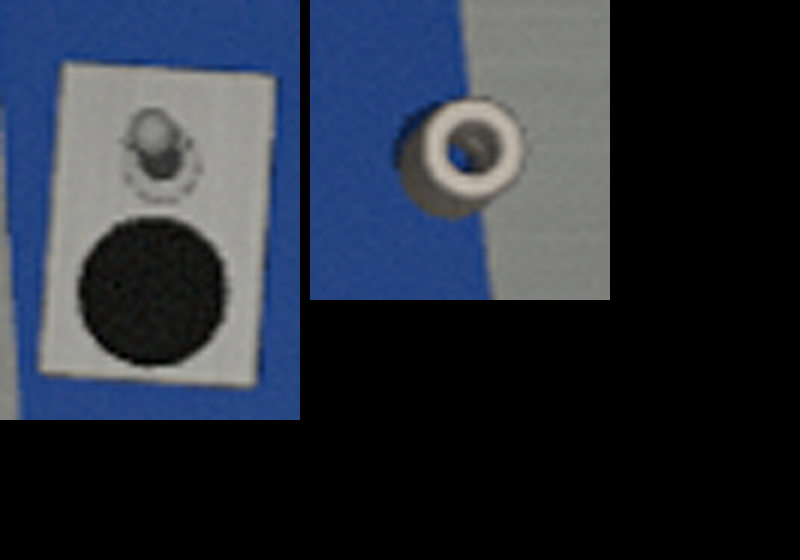

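View pics/z2.png

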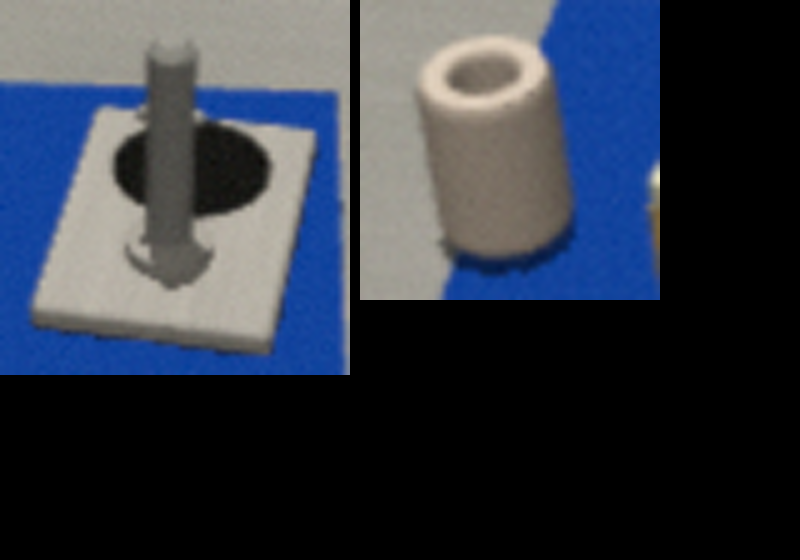

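```bash
cat >h.py <<'E'
from cell import bot
import cv2,numpy as np
np.set_printoptions(precision=4,suppress=True)
C={n:bot.camera_model(n) for n in("scene","top")}
def ray(n,uv,z):
    c=C[n];d=c["R"].T@np.linalg.inv(c["K"])@np.array([uv[0],uv[1],1.]);o=-c["R"].T@c["t"]
    return o+d*(z-o[2])/d[2]
def proj(n,X):
    c=C[n];p=c["K"]@(c["R"]@np.array(X)+c["t"]);return p[:2]/p[2]
def biggest(m):
    cs,_=cv2.findContours(m.astype(np.uint8),cv2.RETR_EXTERNAL,cv2.CHAIN_APPROX_NONE)
    return max(cs,key=cv2.contourArea)
E
python3 - <<'E'
from h import *
t=cv2.imread("pics/top0.png").astype(int);s=cv2.imread("pics/scene0.png").astype(int)
# plate in top
r=np.zeros(t.shape[:2],bool);r[215:285,283:330]=1
m=r&~((t[...,0]-t[...,2])>35)
m=cv2.morphologyEx(m.astype(np.uint8),cv2.MORPH_OPEN,np.ones((3,3)))
k=biggest(m);rc=cv2.minAreaRect(k);P=np.array([ray("top",p,.014)[:2] for p in cv2.boxPoints(rc)])
print("plate",rc,P,[np.linalg.norm(P[i]-P[i-1]) for i in range(4)],P.mean(0))
# collar top ring
r[:]=0;r[205:255,395:440]=1
for th in(150,165,180):
    m=r&(t.min(2)>th);k=biggest(m);e=cv2.fitEllipse(k);print(th,e,ray("top",e[0],.072))
# columns in scene, edges per row
for v in range(226,300,6): print(v,s[v,332:358,1])
print("cap",ray("top",(305.4,235.9),.131),ray("scene",(344.0,234.3),.131))
r[:]=0;r[240:270,185:220]=1
for th in(150,165,180):
    m=r&(s.min(2)>th);k=biggest(m);e=cv2.fitEllipse(k);print(th,e,ray("scene",e[0],.072))
E
```

```text
plate ((305.8823547363281, 252.02938842773438), (36.43083572387695, 52.69049072265625), 4.39870548248291) [[0.4452 0.2126]
 [0.6047 0.1998]
 [0.5944 0.0894]
 [0.4353 0.1039]] [np.float64(0.1091638840107642), np.float64(0.16004108355037294), np.float64(0.11086587291708996), np.float64(0.15974899907837822)] [0.5199 0.1514]
150 ((416.724853515625, 229.1249237060547), (14.04684066772461, 14.240291595458984), 163.46688842773438) [ 0.5747 -0.1744  0.072 ]
165 ((415.7548828125, 230.05299377441406), (10.628732681274414, 12.992766380310059), 136.22955322265625) [ 0.5721 -0.1714  0.072 ]Traceback (most recent call last):
  File "<stdin>", line 12, in <module>
  File "h.py", line 12, in biggest
    return max(cs,key=cv2.contourArea)
ValueError: max() iterable argument is empty
```

```bash
python3 - <<'E'
from h import *
t=cv2.imread("pics/top0.png").astype(int);s=cv2.imread("pics/scene0.png").astype(int)
for v in range(228,282,6): print(v,s[v,332:358,1])
print("cap",ray("top",(305.4,235.9),.131),ray("scene",(344.0,234.3),.131))
r=np.zeros(t.shape[:2],bool);r[240:270,185:220]=1
for th in(140,150,165):
    m=r&(s.min(2)>th)
    if m.any(): e=cv2.minAreaRect(biggest(m));print(th,e)
print("collar zoom-scene",ray("scene",((485-360+.5)/6+180-.5,(73+.5)/6+240-.5),.072))
for X in([.5498,.1489,.131],[.5498,.1489,.026],[.5747,-.1744,.072],[.5747,-.1744,0]): print(proj("top",X),proj("scene",X))
E
```

```text
228 [160 157 157 157 158 158 154 155 153 156 157 156 155 159 156 158 157 155
 158 156 157 155 155 158 158 158]
234 [150 153 153 154 156 153 152 146 128 136 143 152 149 145 143 129 134 147
 157 156 154 156 158 157 154 159]
240 [157 154 153 154 151 150 142  99  72  76  77  79  80  77  74  76  86 122
 150 153 157 151 156 160 157 159]
246 [126 108  93  91  89 100 127  98  73  76  77  81  75  78  76  79  72  81
  72  67  60  69  68  69  69  69]
252 [179 175 159 107  70  44  33  51  66  75  78  78  74  77  77  75  56  34
  25  26  19  22  25  25  21  32]
258 [121  42  23  24  21  19  34  49  69  79  79  78  75  77  76  68  56  25
  22  23  22  21  22  24  23  22]
264 [181 178 160 119  66  30  33  59  69  75  78  79  82  80  78  67  48  30
  24  26  25  18  23  21  28  21]
270 [179 180 179 176 167 166 155  95  78  78  78  83  75  77  75  79 114 164
 167 173 178 174 174 177 179 179]
276 [180 175 166 123  99 128 151 153 103  94  97  96  92  92  95  94  93  90
  86  84 122 174 178 176 173 176]
cap [0.5509 0.1475 0.131 ] [0.5553 0.1505 0.131 ]
140 ((198.0, 254.5), (29.0, 26.0), 90.0)
150 ((199.5, 250.5), (21.0, 13.0), 0.0)
165 ((200.0, 251.5), (11.0, 20.0), 90.0)
collar zoom-scene [ 0.5747 -0.1736  0.072 ]
[304.8969 236.303 ] [343.5114 232.8411]
[306.4657 241.4554] [342.8819 270.7882]
[416.7329 229.1416] [200.0851 251.7309]
[412.5583 232.9494] [204.2512 276.5409]
```

play_rows --steps '[0,0,0,-5.5,0,0,0,0,-5.5,0,0,0,0,-5.5,0,0,0,0,-5.3,0,-0.036,0,-0.0195,0,0,-0.036,0,-0.0195,0,0,-0.036,0,-0.0195,0,0,-0.036,0,-0.0195,0,0,-0.036,0,-0.0195,0,0,-0.036,0,-0.0195,0,0,-0.036,0,-0.0195,0,0,-0.036,0,-0.0195,0,0,-0.036,0,-0.0195,0,0,-0.036,0,-0.0195,0,0]' --squeeze 25

```text
time_s: 1.27
ee_pos: [0.406, 0.1491, 0.2482]
orientation: [-0.491, -0.505, 0.511, 0.492]
contact_force: [1.3, 0.2, 0.5]
finger_gap: 0.999
```

```bash
cat >st.py <<'E'
from h import *
from scipy.spatial.transform import Rotation as R
s=bot.read_state()
M=R.from_quat(s["orientation"]).as_matrix()
print("t %.2f"%s["time_s"],"ee",s["ee_pos"],"yawx",np.degrees(np.arctan2(M[1,0],M[0,0])),"ydir",M[:,1],"F",s["contact_force"],"T",s["torque"],"gap",round(s["finger_gap"],4))
import sys
if len(sys.argv)>1:
    T=np.array([float(v) for v in sys.argv[1:4]]); print("tool shift",M.T@(T-s["ee_pos"]))
E
python3 st.py 0.5747 -0.1744 0.049
python3 - <<'E'
from h import *
print("carton cap",ray("top",(360,159),.204),"cups",ray("top",(221,185),.19))
E
```

```text
t 1.27 ee [0.406  0.1491 0.2482] yawx 91.89412748077449 ydir [-0.0073 -0.0056 -1.    ] F [1.282  0.2457 0.4999] T [ 0.0483 -0.0379  0.0195] gap 0.9987
tool shift [-0.3278  0.1997 -0.1594]
carton cap [ 0.7479 -0.0052  0.204 ] cups [0.6856 0.3735 0.19  ]
```

play_rows --steps '[-0.036,0,-0.0175,1.5,0,-0.036,0,-0.0175,0,0,-0.036,0,-0.0175,0,0,-0.036,0,-0.0175,0,0,-0.036,0,-0.0175,0,0,-0.036,0,-0.0175,0,0,-0.036,0,-0.0175,0,0,-0.036,0.01,-0.0175,0,0,-0.036,0.03,-0.0175,0,0,-0.004,0.03,-0.002,0,0,0,0.03,0,0,0,0,0,0,0,0]'

```text
time_s: 2.27
ee_pos: [0.5676, -0.1945, 0.148]
orientation: [-0.501, -0.495, 0.502, 0.502]
contact_force: [0.4, 0.7, -1.0]
finger_gap: 0.999
```

```bash
python3 st.py 0.5747 -0.1744 0.049
python3 - <<'E'
from h import *
im=bot.snapshot("top")[:,:,::-1]; im2=bot.snapshot("scene")[:,:,::-1]
o=np.hstack([cv2.resize(im[180:280,360:480],None,fx=3.3,fy=4),cv2.resize(im2[160:300,130:280],None,fx=2.65,fy=400/140)])
cv2.imwrite("pics/a1.png",o);print(o.shape)
E
```

```text
t 2.27 ee [ 0.5676 -0.1945  0.148 ] yawx 89.69145929746713 ydir [-0.0079 -0.0061 -1.    ] F [ 0.4253  0.6689 -1.0124] T [0.0205 0.0477 0.0043] gap 0.9993
tool shift [ 0.0208  0.0988 -0.0077]
(400, 794, 3)
```

View pics/a1.png

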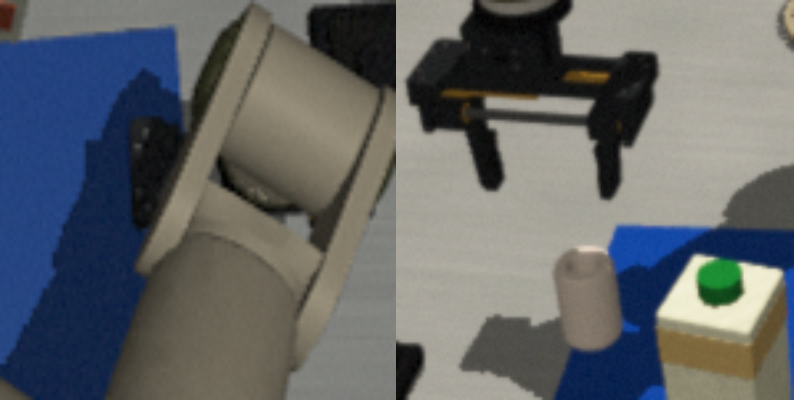

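The scene crop shows the open gripper above the collar, offset to its left, and the carton is well clear. The arm hides the collar in the top view. Next I align and descend.

play_rows --steps '[0.0208,0,-0.007,0,0,0,0,0,0,0]'

```text
time_s: 2.53
ee_pos: [0.5776, -0.1734, 0.1574]
orientation: [0.505, 0.497, -0.501, -0.497]
contact_force: [-0.0, 0.7, 0.5]
finger_gap: 1.001
```

```bash
python3 st.py 0.5747 -0.1744 0.049
```

```text
t 2.53 ee [ 0.5776 -0.1734  0.1574] yawx 89.73679988816053 ydir [ 0.0035 -0.0121 -0.9999] F [-0.0052  0.7064  0.5057] T [ 0.0411  0.0155 -0.017 ] gap 1.0005
tool shift [0.0003 0.1084 0.0032]
```

play_rows --steps '[0,0.02,0.001,0,0,0,0.02,0.001,0,0,0,0,0,0,0,0,0,0,0,0]'

```text
time_s: 2.87
ee_pos: [0.579, -0.1735, 0.1268]
orientation: [0.509, 0.499, -0.501, -0.49]
contact_force: [0.2, 0.2, 0.5]
finger_gap: 1.001
```

```bash
python3 st.py 0.5747 -0.1744 0.049;python3 st.py 0.5747 -0.1744 0.049; python3 -c "
from h import *
print(bot.read_state()['qd'])"
```

```text
t 2.87 ee [ 0.579  -0.1735  0.1268] yawx 90.02623759536388 ydir [ 0.0175 -0.02   -0.9996] F [0.2266 0.2114 0.4786] T [0.0521 0.1104 0.0459] gap 1.0012
tool shift [0.0006 0.0777 0.0057]
t 2.87 ee [ 0.579  -0.1735  0.1268] yawx 90.02623759536388 ydir [ 0.0175 -0.02   -0.9996] F [0.2266 0.2114 0.4786] T [0.0521 0.1104 0.0459] gap 1.0012
tool shift [0.0006 0.0777 0.0057]
[ 0.0039 -0.0066  0.0061 -0.0003  0.0031 -0.0054]
```

play_rows --steps '[0,0,0,0,0]'

```text
time_s: 2.95
ee_pos: [0.5794, -0.1736, 0.1286]
orientation: [0.51, 0.5, -0.501, -0.49]
contact_force: [-0.6, 0.3, -0.1]
finger_gap: 1.002
```

```bash
cat >>st.py <<'E'
print("q",s["qpos"], "tilt chk",s["qpos"][1:5].sum()-np.pi-s["qpos"][3])
E
python3 st.py 0.5747 -0.1744 0.049
```

```text
t 2.95 ee [ 0.5794 -0.1736  0.1286] yawx 90.04447756519951 ydir [ 0.0194 -0.0211 -0.9996] F [-0.6029  0.3254 -0.1309] T [ 0.0153  0.0002 -0.0096] gap 1.0023
tool shift [0.0009 0.0795 0.0063]
q [-0.4827  0.5758  1.3415 -0.0104  1.1974 -2.0509] tilt chk -0.026926973980271857
```

play_rows --steps '[0,0,0,0,0,0,0,0,0,0]'

```text
time_s: 3.12
ee_pos: [0.5803, -0.1741, 0.1319]
orientation: [0.511, 0.5, -0.5, -0.488]
contact_force: [-0.2, -0.1, 0.4]
finger_gap: 1.001
```

```bash
python3 st.py 0.5747 -0.1744 0.049
```

```text
t 3.12 ee [ 0.5803 -0.1741  0.1319] yawx 90.0568926931965 ydir [ 0.0234 -0.0233 -0.9995] F [-0.2338 -0.0897  0.3793] T [0.0015 0.0466 0.0337] gap 1.0007
tool shift [0.0016 0.0827 0.0075]
q [-0.4827  0.5721  1.3379 -0.0105  1.2001 -2.0511] tilt chk -0.03154042292971458
```

```bash
python3 - <<'E'
from h import *
def p():
    s=bot.read_state();print(round(s["time_s"],3),s["qpos"],s["ee_pos"],s["joint_efforts"])
p()
for i in range(3): bot.snapshot("top");p()
E
```

```text
3.117 [-0.4827  0.5721  1.3379 -0.0105  1.2001 -2.0511] [ 0.5803 -0.1741  0.1319] [  0.0424 -50.6768 -19.7201  -0.0699  -0.0254  -0.0028]
3.167 [-0.4827  0.572   1.3378 -0.0105  1.1998 -2.0511] [ 0.5804 -0.1741  0.132 ] [ -0.0246 -49.6989 -19.1786  -0.0699   0.011   -0.0026]
3.217 [-0.4827  0.5725  1.3383 -0.0105  1.1995 -2.0511] [ 0.5802 -0.174   0.1315] [  0.0295 -50.9937 -19.8443  -0.0715   0.0085  -0.0051]
3.267 [-0.4827  0.5729  1.3388 -0.0105  1.1994 -2.0511] [ 0.5801 -0.1739  0.1311] [  0.0263 -51.2151 -19.9393  -0.0715  -0.0106  -0.0038]
```

play_rows --steps '[0,0.002,0,0,0]'

```text
time_s: 3.35
ee_pos: [0.5802, -0.1741, 0.1295]
orientation: [0.511, 0.5, -0.5, -0.488]
contact_force: [0.0, -0.6, -0.4]
finger_gap: 0.998
```

```bash
python3 - <<'E'
from h import *
def p():
    s=bot.read_state();print(round(s["time_s"],3),s["qpos"],s["ee_pos"],s["joint_efforts"])
p()
for i in range(3): bot.snapshot("top");p()
E
```

```text
3.35 [-0.4828  0.5747  1.3407 -0.0105  1.1949 -2.0511] [ 0.5802 -0.1741  0.1295] [  0.0201 -51.1908 -19.805   -0.0708   0.1099  -0.0021]
3.4 [-0.4829  0.5754  1.3413 -0.0105  1.1944 -2.051 ] [ 0.5801 -0.1741  0.1289] [  0.1094 -52.169  -20.264   -0.0686   0.0269  -0.0023]
3.45 [-0.4829  0.5755  1.3413 -0.0105  1.1947 -2.051 ] [ 0.58   -0.174   0.1289] [  0.0101 -51.182  -19.7997  -0.0714  -0.0625  -0.0027]
3.5 [-0.4828  0.5755  1.3413 -0.0105  1.1949 -2.051 ] [ 0.58   -0.174   0.1289] [ -0.0024 -50.9509 -19.68    -0.0715  -0.0364  -0.0023]
```

play_rows --steps '[0,-0.03,0,0,0]'

```text
time_s: 3.58
ee_pos: [0.5775, -0.1725, 0.1542]
orientation: [0.508, 0.499, -0.501, -0.492]
contact_force: [0.1, -0.5, -0.7]
finger_gap: 1.0
```

```bash
python3 st.py 0.5747 -0.1744 0.049
```

```text
t 3.58 ee [ 0.5775 -0.1725  0.1542] yawx 90.04096774122985 ydir [ 0.0131 -0.0179 -0.9998] F [ 0.1422 -0.472  -0.7345] T [0.0816 0.054  0.0092] gap 1.0005
tool shift [0.     0.1052 0.0041]
q [-0.4826  0.5478  1.3108 -0.0102  1.263  -2.0513] tilt chk -0.019892661285555793
```

play_rows --steps '[0,-0.03,0,0,0]'

```text
time_s: 3.67
ee_pos: [0.5766, -0.1718, 0.1841]
orientation: [0.507, 0.499, -0.502, -0.493]
contact_force: [1.0, -0.2, 0.7]
finger_gap: 0.999
```

```bash
python3 st.py 0.5747 -0.1744 0.049; python3 - <<'E'
from h import *
from scipy.spatial.transform import Rotation as R
for i in range(4):
    bot.snapshot("top");s=bot.read_state();print(round(s["time_s"],3),s["qpos"],s["ee_pos"],R.from_quat(s["orientation"]).as_matrix()[:,1])
E
```

```text
t 3.67 ee [ 0.5766 -0.1718  0.1841] yawx 90.04370511539268 ydir [ 0.0106 -0.0165 -0.9998] F [ 0.9507 -0.2449  0.6966] T [0.018  0.0468 0.0347] gap 0.9989
tool shift [-0.0004  0.1351  0.0034]
q [-0.4822  0.5187  1.2699 -0.01    1.336  -2.0515] tilt chk -0.017023211677392368
3.717 [-0.482   0.5129  1.2622 -0.0101  1.3406 -2.0515] [ 0.5782 -0.1725  0.1901] [ 0.0184 -0.0207 -0.9996]
3.767 [-0.482   0.5145  1.2654 -0.01    1.335  -2.0515] [ 0.5783 -0.1725  0.1881] [ 0.0191 -0.021  -0.9996]
3.817 [-0.482   0.5166  1.2688 -0.01    1.3328 -2.0515] [ 0.5776 -0.1722  0.1858] [ 0.0163 -0.0195 -0.9997]
3.867 [-0.4821  0.518   1.2708 -0.0101  1.3322 -2.0515] [ 0.5771 -0.1719  0.1843] [ 0.0137 -0.0182 -0.9997]
```

play_rows --steps '[0,-0.03,0,0,0,0,-0.02,0,0,0]'

```text
time_s: 4.03
ee_pos: [0.5745, -0.1702, 0.2288]
orientation: [0.503, 0.498, -0.503, -0.496]
contact_force: [0.3, -0.5, 1.2]
finger_gap: 1.002
```

```bash
cat >settle.py <<'E'
from h import *
for i in range(5): bot.snapshot("top")
import st
E
python3 settle.py
```

```text
t 4.28 ee [ 0.5741 -0.1701  0.2264] yawx 90.03724315925277 ydir [ 0.0004 -0.0112 -0.9999] F [ 0.8587 -0.0592 -0.3918] T [ 0.0397 -0.024   0.0408] gap 0.9989
q [-0.4816  0.4838  1.2036 -0.0098  1.4487 -2.0519] tilt chk -0.005510600140505532
```

play_rows --steps '[-0.001,0.005,0,0,0,-0.001,0.012,0,0,0,0,0.02,0,0,0,0,0.025,0,0,0,0,0.025,0,0,0,0,0.02,0,0,0,0,0.012,0,0,0,0,0.005,0,0,0]'

```text
time_s: 4.95
ee_pos: [0.5699, -0.1721, 0.0857]
orientation: [-0.498, -0.496, 0.504, 0.502]
contact_force: [0.7, 0.2, 0.5]
finger_gap: 0.998
```

```bash
python3 settle.py; python3 st.py 0.5747 -0.1744 0.049
```

```text
t 5.20 ee [ 0.5717 -0.1729  0.09  ] yawx 90.02875625607705 ydir [-0.0054 -0.0081 -1.    ] F [-0.1871 -0.6177  0.5183] T [ 0.0148 -0.0037  0.0032] gap 0.9979
q [-0.4878  0.6192  1.3872 -0.0107  1.1363 -2.0546] tilt chk 0.0010005615403477792
t 5.20 ee [ 0.5717 -0.1729  0.09  ] yawx 90.02875625607705 ydir [-0.0054 -0.0081 -1.    ] F [-0.1871 -0.6177  0.5183] T [ 0.0148 -0.0037  0.0032] gap 0.9979
tool shift [-0.0011  0.041  -0.0032]
q [-0.4878  0.6192  1.3872 -0.0107  1.1363 -2.0546] tilt chk 0.0010005615403477792
```

play_rows --steps '[-0.001,0.005,-0.001,0,0,0,0.01,-0.001,0,0,0,0.011,-0.001,0,0,0,0.01,0,0,0,0,0.005,0,0,0]'

```text
time_s: 5.62
ee_pos: [0.5765, -0.1752, 0.0491]
orientation: [0.503, 0.498, -0.503, -0.496]
contact_force: [0.3, 0.7, -0.3]
finger_gap: 0.997
```

```bash
python3 settle.py; python3 st.py 0.5747 -0.1744 0.049
```

```text
t 5.87 ee [ 0.5771 -0.1755  0.0511] yawx 90.03529296879678 ydir [ 0.0036 -0.013  -0.9999] F [-0.3157  0.3284 -0.2341] T [-0.0189  0.0395 -0.0326] gap 1.0017
q [-0.4873  0.6744  1.4116 -0.0113  1.0463 -2.0532] tilt chk -0.009247402539961999
t 5.87 ee [ 0.5771 -0.1755  0.0511] yawx 90.03529296879678 ydir [ 0.0036 -0.013  -0.9999] F [-0.3157  0.3284 -0.2341] T [-0.0189  0.0395 -0.0326] gap 1.0017
tool shift [0.0011 0.0021 0.0024]
q [-0.4873  0.6744  1.4116 -0.0113  1.0463 -2.0532] tilt chk -0.009247402539961999
```

play_rows --steps '[0.001,0.002,0.002,0,0]'

```text
time_s: 5.95
ee_pos: [0.5756, -0.1748, 0.0497]
orientation: [0.505, 0.498, -0.502, -0.495]
contact_force: [0.1, -0.0, 0.7]
finger_gap: 0.998
```

```bash
python3 settle.py
```

```text
t 6.20 ee [ 0.5751 -0.1745  0.0493] yawx 90.03445117887912 ydir [ 0.004  -0.0132 -0.9999] F [-0.6443  0.6111  0.6304] T [ 0.0711  0.0437 -0.0029] gap 1.0012
q [-0.4875  0.6738  1.4199 -0.0113  1.0382 -2.0532] tilt chk -0.009653826443892718
```

play_rows --steps '[0,0,0,0,200]' --squeeze 25

```text
time_s: 6.28
ee_pos: [0.5752, -0.1746, 0.0495]
orientation: [0.504, 0.498, -0.502, -0.495]
contact_force: [0.5, 1.0, 0.9]
finger_gap: 0.946
```

```bash
python3 settle.py;python3 settle.py
```

```text
t 6.53 ee [ 0.5752 -0.1745  0.0493] yawx 90.03562787527319 ydir [ 0.004  -0.0132 -0.9999] F [ 0.4978  0.3528 -0.8844] T [ 0.016  -0.0334  0.0258] gap 0.7206
q [-0.4875  0.6739  1.4199 -0.0113  1.0381 -2.0532] tilt chk -0.009688824687014794
t 6.78 ee [ 0.5751 -0.1746  0.0493] yawx 90.03185819988566 ydir [ 0.004  -0.0132 -0.9999] F [0.0998 0.008  0.0571] T [ 0.0375  0.047  -0.0339] gap 0.589
q [-0.4876  0.6739  1.4199 -0.0114  1.0382 -2.0532] tilt chk -0.009630761676268699
```

play_rows --steps '[0,-0.005,0,0,200,0,-0.012,0,0,200,0,-0.02,0,0,200,0,-0.025,0,0,200,0,-0.03,0,0,200,0,-0.025,0,0,200,0,-0.02,0,0,200,0,-0.012,0,0,200,0,-0.008,0,0,200]'

```text
time_s: 7.53
ee_pos: [0.5724, -0.1712, 0.2114]
orientation: [-0.5, -0.497, 0.503, 0.499]
contact_force: [1.2, -0.3, -1.7]
finger_gap: 0.589
```

```bash
python3 settle.py;python3 st.py 0.5498 0.1489 0.209
```

```text
t 7.78 ee [ 0.5719 -0.1711  0.2083] yawx 90.02547204813972 ydir [-0.0094 -0.0058 -0.9999] F [ 0.4672  0.2568 -1.8041] T [ 0.0558 -0.0292  0.0084] gap 0.5865
q [-0.485   0.499   1.2311 -0.0096  1.4172 -2.0547] tilt chk 0.0056327135284096955
t 7.78 ee [ 0.5719 -0.1711  0.2083] yawx 90.02547204813972 ydir [-0.0094 -0.0058 -0.9999] F [ 0.4672  0.2568 -1.8041] T [ 0.0558 -0.0292  0.0084] gap 0.5865
tool shift [ 0.32   -0.0023  0.022 ]
q [-0.485   0.499   1.2311 -0.0096  1.4172 -2.0547] tilt chk 0.0056327135284096955
```

play_rows --steps '[0.005,0,0.001,0,200,0.01,0,0.001,0,200,0.018,0,0.002,0,200,0.025,0,0.002,0,200,0.03,0,0.002,0,200,0.03,0,0.002,0,200,0.03,0,0.002,0,200,0.03,0,0.002,0,200,0.03,0,0.002,0,200,0.03,0,0.002,0,200,0.025,0,0.001,0,200,0.018,0,0.001,0,200,0.012,0,0.001,0,200,0.008,0,0,0,200,0.005,0,0,0,200]'

```text
time_s: 9.03
ee_pos: [0.5412, 0.1583, 0.1965]
orientation: [-0.492, -0.493, 0.508, 0.508]
contact_force: [-0.2, 0.3, -1.7]
finger_gap: 0.591
```

```bash
python3 settle.py;python3 st.py 0.5498 0.1489 0.209
```

```text
t 9.28 ee [0.542  0.1561 0.1969] yawx 89.92667822216593 ydir [-0.0299  0.0002 -0.9996] F [ 0.3257 -0.8312 -0.9711] T [ 0.0176 -0.0725  0.0271] gap 0.5835
q [ 0.0696  0.4617  1.3322  0.0024  1.3774 -1.5004] tilt chk 0.0297975710816884
t 9.28 ee [0.542  0.1561 0.1969] yawx 89.92667822216593 ydir [-0.0299  0.0002 -0.9996] F [ 0.3257 -0.8312 -0.9711] T [ 0.0176 -0.0725  0.0271] gap 0.5835
tool shift [-0.0072 -0.0123 -0.0075]
q [ 0.0696  0.4617  1.3322  0.0024  1.3774 -1.5004] tilt chk 0.0297975710816884
```

play_rows --steps '[0,-0.004,0,0,200,0,-0.009,0,0,200,0,-0.014,0,0,200,0,-0.018,0,0,200,0,-0.018,0,0,200,0,-0.018,0,0,200,0,-0.005,0,0,200,0,0,0,0,200]'

```text
time_s: 9.95
ee_pos: [0.5455, 0.1512, 0.2906]
orientation: [-0.495, -0.491, 0.505, 0.509]
contact_force: [0.1, -0.7, -1.5]
finger_gap: 0.588
```

```bash
python3 settle.py
```

```text
t 10.20 ee [0.5448 0.1516 0.2881] yawx 89.52881466928163 ydir [-0.0334 -0.0003 -0.9994] F [-0.0157 -0.5639 -1.5592] T [ 0.0241 -0.0949 -0.011 ] gap 0.5883
q [ 0.0613  0.4006  1.1635  0.0017  1.6109 -1.5012] tilt chk 0.03337446965680656
```

play_rows --steps '[0,0.03,0,0,200,0,0.005,0,0,200]'

```text
time_s: 10.37
ee_pos: [0.5437, 0.1516, 0.252]
orientation: [-0.494, -0.49, 0.506, 0.51]
contact_force: [0.6, 0.1, -2.6]
finger_gap: 0.592
```

```bash
python3 settle.py
```

```text
t 10.62 ee [0.5458 0.1517 0.2578] yawx 89.53692798729543 ydir [-0.0228  0.0003 -0.9997] F [-0.0409 -0.384  -1.6004] T [ 0.0289  0.0154 -0.0621] gap 0.5903
q [ 0.0615  0.4156  1.2262  0.0017  1.5225 -1.5013] tilt chk 0.02277752875727089
```

play_rows --steps '[0,0.03,0,0,200,0,0,0,0,200]'

```text
time_s: 10.78
ee_pos: [0.5461, 0.1519, 0.2297]
orientation: [-0.497, -0.494, 0.502, 0.507]
contact_force: [-0.0, -0.1, -3.2]
finger_gap: 0.592
```

```bash
python3 settle.py
```

```text
t 11.03 ee [0.5481 0.152  0.2348] yawx 89.5462440185237 ydir [-0.0086  0.0012 -1.    ] F [ 0.6488 -0.287  -1.6106] T [ 0.0189 -0.0107 -0.0099] gap 0.5901
q [ 0.0617  0.4299  1.2705  0.0017  1.4497 -1.5014] tilt chk 0.00855506546713195
```

play_rows --steps '[0,0.03,0,0,200,0,-0.004,0,0,200]'

```text
time_s: 11.2
ee_pos: [0.5485, 0.1521, 0.2104]
orientation: [-0.5, -0.497, 0.499, 0.504]
contact_force: [-0.4, -0.0, -2.7]
finger_gap: 0.592
```

```bash
python3 settle.py; python3 st.py .5498 .1489 .2; python3 - <<'E'
from h import *
im=bot.snapshot("top")[:,:,::-1]; im2=bot.snapshot("scene")[:,:,::-1]
cv2.imwrite("pics/s2.png",im2)
o=np.hstack([cv2.resize(im[190:290,250:370],None,fx=3.3,fy=4),cv2.resize(im2[160:300,280:400],None,fx=400/140,fy=400/140)])
cv2.imwrite("pics/a2.png",o);print(o.shape)
E
```

```text
t 11.45 ee [0.5508 0.1523 0.2159] yawx 89.56181595967303 ydir [ 0.0057  0.0021 -1.    ] F [ 0.2813  0.4894 -1.8014] T [ 0.0185 -0.0001  0.0191] gap 0.591
q [ 0.062   0.4438  1.304   0.0018  1.3879 -1.5014] tilt chk -0.0057918031311958
t 11.45 ee [0.5508 0.1523 0.2159] yawx 89.56181595967303 ydir [ 0.0057  0.0021 -1.    ] F [ 0.2813  0.4894 -1.8014] T [ 0.0185 -0.0001  0.0191] gap 0.591
tool shift [-0.0035  0.0159  0.0011]
q [ 0.062   0.4438  1.304   0.0018  1.3879 -1.5014] tilt chk -0.0057918031311958
(400, 739, 3)
```

View pics/a2.png

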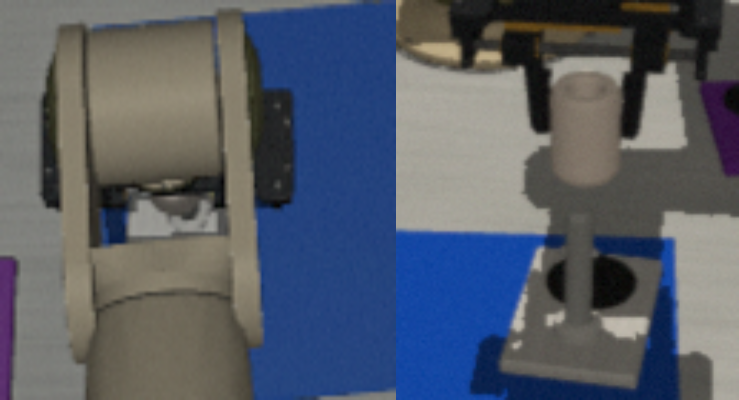

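The scene crop shows the collar held upright between the fingers, almost straight above the column, with a small offset to the right. I'll measure that offset and the tilt from the edges.

```bash
python3 - <<'E'
from h import *
s=cv2.imread("pics/s2.png");g=s.astype(int)
def show(v,a,b):print(v,a,g[v,a:b,2])
for v in (192,200,208,216): show(v,328,362)
for v in (238,246,254,262,270): show(v,334,354)
print(proj("scene",[.5508,.1523,.2159-.0133]),proj("scene",[.5498,.1489,.131]),proj("scene",[.5498,.1489,.06]))
E
```

```text
192 328 [ 19  15  14  16  16  36  78 103 112 121 116 113 111 114 117 126 131 131
 130 129 125 122 115 108 106 111 117 112 115 106  94  55  24  16]
200 328 [ 17  12  22  11  21  39  74 103 113 117 120 119 126 124 126 131 127 131
 127 130 133 128 126 126 125 126 120 121 112 103  74  32  17  15]
208 328 [166 166 168 165 163 151 111 102 109 113 119 119 121 129 127 127 127 130
 128 129 126 130 130 128 124 125 120 117 114 102  96 110  93  82]
216 328 [ 80  78  80  78  79  84  87 107 108 111 120 121 121 126 126 127 127 130
 127 131 127 129 127 125 125 122 116 115 111 107  91  84  79  81]
238 334 [89 79 72 75 73 70 74 79 85 84 85 83 83 78 74 72 74 77 77 78]
246 334 [29 32 30 48 75 72 76 81 82 81 83 82 84 76 69 42 21  8 14  3]
254 334 [26 20 13 14 28 55 74 83 83 85 84 82 78 74 58 22 10  9  8 11]
262 334 [28 12  8 11 28 57 78 78 84 86 81 83 81 77 57 19 14 13 13 13]
270 334 [175 171 170 179 164 101  85  83  84  85  84  82  79  79  83 102 104 115
 106 104]
[345.5474 205.0413] [343.5114 232.8411] [343.079  258.9036]
```

play_rows --steps '[-0.001,0.003,0,0,200,-0.001,0.005,0,0,200,-0.001,0.006,0,0,200,0,0.006,0,0,200,0,0.005,0,0,200,0,0.004,0,0,200,0,0.002,0,0,200]'

```text
time_s: 12.13
ee_pos: [0.5507, 0.1489, 0.1817]
orientation: [0.503, 0.5, -0.496, -0.501]
contact_force: [-0.3, 0.5, -1.6]
finger_gap: 0.591
```

```bash
python3 settle.py; python3 st.py .5503 .1492 .18; python3 - <<'E'
from h import *
im2=bot.snapshot("scene")[:,:,::-1]
cv2.imwrite("pics/s3.png",im2)
cv2.imwrite("pics/a3.png",cv2.resize(im2[180:290,290:400],None,fx=5,fy=5,interpolation=cv2.INTER_CUBIC))
E
```

```text
t 12.38 ee [0.551 0.149 0.183] yawx 89.5556637160903 ydir [ 0.0067  0.0021 -1.    ] F [-0.6225 -1.0309 -1.9722] T [ 0.0515  0.0526 -0.0165] gap 0.5905
q [ 0.056   0.472   1.3579  0.0018  1.3048 -1.5075] tilt chk -0.006846306233124569
t 12.38 ee [0.551 0.149 0.183] yawx 89.5556637160903 ydir [ 0.0067  0.0021 -1.    ] F [-0.6225 -1.0309 -1.9722] T [ 0.0515  0.0526 -0.0165] gap 0.5905
tool shift [0.0002 0.003  0.0008]
q [ 0.056   0.472   1.3579  0.0018  1.3048 -1.5075] tilt chk -0.006846306233124569
```

View pics/a3.png

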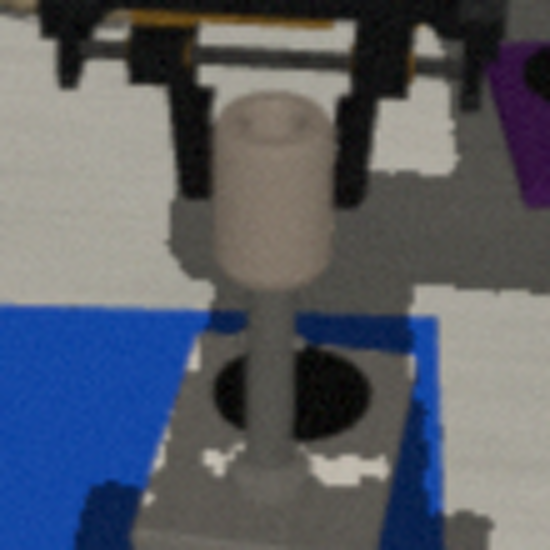

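The collar spans x 213–333 and the column 247–295 in the zoomed crop, so they are coaxial. Now I descend gently.

play_rows --steps '[0,0.002,0.0005,0,200,0,0.002,0,0,200,0,0.002,0,0,200,0,0.002,0,0,200,0,0.002,0,0,200]'

```text
time_s: 12.85
ee_pos: [0.5509, 0.1491, 0.1732]
orientation: [0.504, 0.501, -0.495, -0.5]
contact_force: [0.4, 0.2, -1.6]
finger_gap: 0.585
```

```bash
cat >settle2.py <<'E'
from h import *
import sys
F=[];T=[]
for i in range(int(sys.argv[1]) if len(sys.argv)>1 else 3):
    bot.snapshot("top");s=bot.read_state();F.append(s["contact_force"]);T.append(s["torque"])
print("Fs",np.array(F)[:,2],"mean",np.mean(F,0),"T",np.mean(T,0),"collarz %.4f"%(s["ee_pos"][2]-.0133))
sys.argv=sys.argv[:1]
import st
E
python3 settle2.py 4
```

```text
Fs [-2.3016 -2.5915 -2.4558 -1.4281] mean [ 0.2153 -0.2405 -2.1942] T [0.0244 0.0053 0.0022] collarz 0.1601
t 13.05 ee [0.5509 0.1491 0.1734] yawx 89.56124177433662 ydir [ 0.009   0.0022 -1.    ] F [-0.7974  0.8227 -1.4281] T [ 0.0405 -0.006  -0.0121] gap 0.5906
q [ 0.0562  0.4805  1.3736  0.0018  1.2784 -1.5074] tilt chk -0.009115588163276376
```

play_rows --steps '[0,0.002,0.0005,0,200,0,0.002,0,0,200,0,0.002,0,0,200]'

```text
time_s: 13.3
ee_pos: [0.5508, 0.1492, 0.1675]
orientation: [0.504, 0.501, -0.495, -0.5]
contact_force: [0.3, 1.0, -1.4]
finger_gap: 0.589
```

```bash
python3 settle2.py 3
```

```text
Fs [-1.6638 -3.2359 -2.1817] mean [ 0.4441 -0.1712 -2.3605] T [ 0.0273  0.0316 -0.0255] collarz 0.1541
t 13.45 ee [0.5506 0.1491 0.1674] yawx 89.56096457979692 ydir [ 0.0097  0.0023 -1.    ] F [ 0.5959  0.2527 -2.1817] T [ 0.0462  0.0467 -0.0421] gap 0.5913
q [ 0.0563  0.4859  1.3833  0.0018  1.2626 -1.5074] tilt chk -0.009826291689764318
```

play_rows --steps '[0,0.002,0,0,200,0,0.002,0,0,200]'

```text
time_s: 13.62
ee_pos: [0.5509, 0.1492, 0.1636]
orientation: [0.504, 0.501, -0.495, -0.5]
contact_force: [-0.3, -0.2, -1.5]
finger_gap: 0.587
```

```bash
python3 settle2.py 3
```

```text
Fs [-1.8126 -1.2819 -2.1042] mean [ 0.1884  0.1141 -1.7329] T [0.0334 0.0103 0.0132] collarz 0.1502
t 13.77 ee [0.5508 0.1492 0.1635] yawx 89.56198581847171 ydir [ 0.0102  0.0023 -0.9999] F [-0.0661 -0.6699 -2.1042] T [0.0291 0.0103 0.0156] gap 0.5884
q [ 0.0564  0.4901  1.3885  0.0018  1.2528 -1.5073] tilt chk -0.01032178900342046
```

play_rows --steps '[0,0.002,0,0,200,0,0.002,0,0,200]'

```text
time_s: 13.93
ee_pos: [0.5511, 0.1492, 0.1597]
orientation: [0.504, 0.501, -0.495, -0.5]
contact_force: [-0.3, 0.1, -1.9]
finger_gap: 0.59
```

```bash
python3 settle2.py 3
```

```text
Fs [-2.0212 -2.2775 -1.6804] mean [-0.5955  0.1989 -1.993 ] T [ 0.0225 -0.0038  0.0223] collarz 0.1463
t 14.08 ee [0.551  0.1492 0.1596] yawx 89.56123622466913 ydir [ 0.0106  0.0024 -0.9999] F [-0.5475  0.3129 -1.6804] T [ 0.065  -0.0045  0.002 ] gap 0.5893
q [ 0.0564  0.4943  1.3936  0.0019  1.243  -1.5073] tilt chk -0.010703895969947155
```

play_rows --steps '[0,0.002,0,0,200,0,0.002,0,0,200]'

```text
time_s: 14.25
ee_pos: [0.5512, 0.1492, 0.1558]
orientation: [0.504, 0.502, -0.495, -0.5]
contact_force: [-0.5, -0.5, -2.2]
finger_gap: 0.592
```

```bash
python3 settle2.py 3
```

```text
Fs [-1.6548 -1.4069 -2.2419] mean [-0.1731 -0.1566 -1.7679] T [ 0.0096  0.0073 -0.0093] collarz 0.1424
t 14.40 ee [0.5512 0.1492 0.1557] yawx 89.56084512947915 ydir [ 0.011   0.0024 -0.9999] F [ 0.2488  0.4746 -2.2419] T [0.0432 0.0095 0.0302] gap 0.5924
q [ 0.0564  0.4986  1.3987  0.0019  1.2332 -1.5074] tilt chk -0.01112875009280403
```

play_rows --steps '[0,0.002,0.0003,0,200,0,0.002,0.0002,0,200]'

```text
time_s: 14.57
ee_pos: [0.5509, 0.1492, 0.1518]
orientation: [0.504, 0.502, -0.494, -0.5]
contact_force: [0.1, -0.2, -1.9]
finger_gap: 0.588
```

```bash
python3 settle2.py 3
```

```text
Fs [-2.0914 -1.5901 -2.0428] mean [-0.2891  0.1945 -1.9081] T [0.0196 0.0356 0.0051] collarz 0.1385
t 14.72 ee [0.5508 0.1492 0.1518] yawx 89.56241675055259 ydir [ 0.0114  0.0024 -0.9999] F [-1.1261  0.255  -2.0428] T [ 0.0394  0.0627 -0.0016] gap 0.5883
q [ 0.0565  0.5022  1.4051  0.0018  1.2228 -1.5073] tilt chk -0.011527120539474179
```

play_rows --steps '[0,0.002,0.0002,0,200,0,0.002,0.0002,0,200]'

```text
time_s: 14.88
ee_pos: [0.5507, 0.1493, 0.1479]
orientation: [0.504, 0.502, -0.494, -0.499]
contact_force: [-0.2, 0.9, -1.8]
finger_gap: 0.59
```

```bash
python3 settle2.py 3
```

```text
Fs [-2.1961 -1.9294 -1.5613] mean [-0.2972  0.0355 -1.8956] T [0.0533 0.0095 0.0137] collarz 0.1346
t 15.03 ee [0.5506 0.1493 0.1479] yawx 89.5657391788748 ydir [ 0.0118  0.0024 -0.9999] F [-0.107  -0.0278 -1.5613] T [ 0.0298  0.0082 -0.0223] gap 0.5923
q [ 0.0566  0.506   1.4111  0.0019  1.2125 -1.5073] tilt chk -0.011954468102173337
```

play_rows --steps '[0,0.002,0.0001,0,200,0,0.002,0.0001,0,200]'

```text
time_s: 15.2
ee_pos: [0.5507, 0.1493, 0.1441]
orientation: [0.504, 0.502, -0.494, -0.499]
contact_force: [-0.3, -1.2, -1.7]
finger_gap: 0.591
```

```bash
python3 settle2.py 3
```

```text
Fs [-1.917  -1.7202 -1.6007] mean [ 0.1003 -0.2405 -1.746 ] T [0.0034 0.0051 0.0025] collarz 0.1307
t 15.35 ee [0.5506 0.1493 0.144 ] yawx 89.56533190270008 ydir [ 0.0124  0.0025 -0.9999] F [-0.0183  0.0061 -1.6007] T [ 0.0184 -0.0158  0.008 ] gap 0.5831
q [ 0.0566  0.5101  1.4165  0.0019  1.2024 -1.5073] tilt chk -0.012530017791066224
```

play_rows --steps '[0,0.002,0.0001,0,200,0,0.002,0.0001,0,200]'

```text
time_s: 15.52
ee_pos: [0.5511, 0.1488, 0.141]
orientation: [0.505, 0.502, -0.494, -0.498]
contact_force: [-1.3, -1.6, 10.1]
finger_gap: 0.59
```

```bash
python3 settle2.py 3
```

```text
Fs [2.2706 1.8471 2.4262] mean [-0.9347 -1.872   2.1813] T [-0.3109  0.1495  0.0087] collarz 0.1274
t 15.67 ee [0.5509 0.149  0.1407] yawx 89.56354186721812 ydir [ 0.0142  0.0018 -0.9999] F [-0.9377 -2.2268  2.4262] T [-0.3645  0.1297  0.0198] gap 0.5858
q [ 0.0563  0.5136  1.4211  0.001   1.1926 -1.5072] tilt chk -0.014255324942571842
```

play_rows --steps '[-0.0002,0.002,0.0002,0,200]'

```text
time_s: 15.75
ee_pos: [0.5514, 0.1488, 0.1399]
orientation: [0.506, 0.503, -0.493, -0.498]
contact_force: [-1.5, 0.1, 11.5]
finger_gap: 0.589
```

```bash
python3 settle2.py 3
```

```text
Fs [3.2258 4.4642 3.9635] mean [-0.6462 -0.2631  3.8845] T [-0.0161  0.0652  0.018 ] collarz 0.1259
t 15.90 ee [0.551  0.1489 0.1392] yawx 89.56013936929641 ydir [ 0.0155  0.002  -0.9999] F [-0.552  -0.4494  3.9635] T [-0.0324  0.0196  0.0051] gap 0.5902
q [ 0.056   0.515   1.4237  0.0013  1.1872 -1.5076] tilt chk -0.015570576935976237
```

play_rows --steps '[-0.0002,0.002,0.0002,0,200]'

```text
time_s: 15.98
ee_pos: [0.5514, 0.1488, 0.138]
orientation: [0.506, 0.503, -0.493, -0.498]
contact_force: [-0.8, -0.1, 6.4]
finger_gap: 0.59
```

```bash
python3 settle2.py 3
```

```text
Fs [2.9167 3.0031 2.608 ] mean [0.1665 0.0364 2.8426] T [-0.0399  0.0244 -0.0375] collarz 0.1239
t 16.13 ee [0.5509 0.1487 0.1372] yawx 89.55996850443331 ydir [ 0.0157  0.0022 -0.9999] F [ 0.3361 -0.1917  2.608 ] T [-0.0273  0.0356 -0.03  ] gap 0.5898
q [ 0.0557  0.517   1.4268  0.0015  1.182  -1.5079] tilt chk -0.015810659965796843
```

play_rows --steps '[0,0.002,0.0001,0,200,0,0.002,0.0001,0,200,0,0.002,0.0001,0,200]'

```text
time_s: 16.38
ee_pos: [0.551, 0.149, 0.1315]
orientation: [0.505, 0.503, -0.493, -0.498]
contact_force: [-0.6, -0.6, 3.8]
finger_gap: 0.586
```

```bash
python3 settle2.py 3
```

```text
Fs [-3.9573 -4.2483 -4.3472] mean [ 0.8039 -0.2832 -4.1843] T [-0.0011 -0.1015 -0.0109] collarz 0.1174
t 16.53 ee [0.5506 0.1489 0.1307] yawx 89.56137039596189 ydir [ 0.0151  0.0024 -0.9999] F [ 1.9596 -0.1078 -4.3472] T [ 0.0518 -0.0296  0.04  ] gap 0.5891
q [ 0.056   0.5243  1.4353  0.0017  1.1668 -1.5078] tilt chk -0.015232310664377722
```

play_rows --steps '[0,0.002,0.0001,0,200,0,0.002,0.0001,0,200,0,0.002,0.0001,0,200]'

```text
time_s: 16.78
ee_pos: [0.5508, 0.1489, 0.1247]
orientation: [0.505, 0.503, -0.493, -0.498]
contact_force: [-0.1, -0.2, 1.8]
finger_gap: 0.588
```

```bash
python3 settle2.py 3
```

```text
Fs [-3.239  -3.8609 -3.7045] mean [ 1.636  -0.2915 -3.6014] T [-0.0559 -0.2273 -0.0176] collarz 0.1109
t 16.93 ee [0.5505 0.1489 0.1242] yawx 89.55935386827962 ydir [ 0.0151  0.0025 -0.9999] F [ 1.2704 -0.4383 -3.7045] T [-0.0664 -0.2168 -0.0088] gap 0.5899
q [ 0.0559  0.532   1.4433  0.0018  1.1511 -1.5079] tilt chk -0.015246949598473192
```

play_rows --steps '[0,0.002,0.0001,0,200,0,0.002,0.0001,0,200,0,0.002,0.0001,0,200]'

```text
time_s: 17.18
ee_pos: [0.5508, 0.149, 0.1186]
orientation: [0.505, 0.503, -0.493, -0.498]
contact_force: [-0.7, -1.1, 2.1]
finger_gap: 0.589
```

```bash
python3 settle2.py 2; python3 - <<'E'
from h import *
im2=bot.snapshot("scene")[:,:,::-1]
cv2.imwrite("pics/s4.png",im2)
cv2.imwrite("pics/a4.png",cv2.resize(im2[190:300,290:400],None,fx=5,fy=5,interpolation=cv2.INTER_CUBIC))
s=bot.read_state();print(s["ee_pos"],proj("scene",s["ee_pos"]-[0,0,.0133+.036]),proj("scene",s["ee_pos"]-[0,0,.0133-.036]))
E
```

```text
Fs [-3.3832 -2.8775] mean [ 1.277  -0.2329 -3.1303] T [ 0.0073 -0.248   0.004 ] collarz 0.1047
t 17.28 ee [0.5505 0.1489 0.118 ] yawx 89.55804747167191 ydir [ 0.0157  0.0025 -0.9999] F [ 1.4659  0.2233 -2.8775] T [ 0.0258 -0.2114  0.0086] gap 0.5886
q [ 0.056   0.5393  1.4509  0.0018  1.1355 -1.5078] tilt chk -0.0158182117973126
[0.5505 0.1489 0.118 ] [343.1149 256.0016] [343.5568 229.3362]
```

View pics/a4.png

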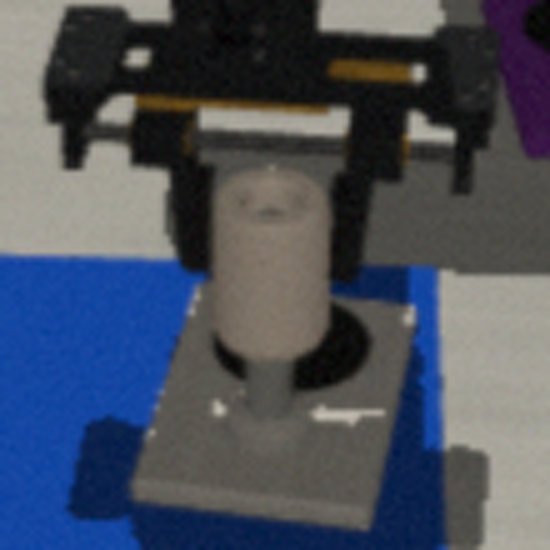

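The collar is about 50 mm on with no slip in the grip: the mouth is at zoom row ~200, against 197 predicted. I continue towards the expected click.

play_rows --steps '[0,0.002,0.0001,0,200,0,0.002,0.0001,0,200,0,0.001,0,0,200]'

```text
time_s: 17.58
ee_pos: [0.5508, 0.149, 0.1133]
orientation: [0.505, 0.503, -0.493, -0.498]
contact_force: [-0.0, -0.4, 1.1]
finger_gap: 0.59
```

```bash
python3 settle2.py 3
```

```text
Fs [-2.9233 -2.0918 -2.485 ] mean [ 1.3343  0.0972 -2.5   ] T [-0.0331 -0.2544  0.0066] collarz 0.0996
t 17.73 ee [0.5507 0.149  0.1129] yawx 89.55831851444826 ydir [ 0.0163  0.0026 -0.9999] F [ 1.6009  0.2526 -2.485 ] T [-0.0182 -0.2611 -0.0314] gap 0.5895
q [ 0.056   0.5455  1.4567  0.0019  1.1229 -1.5079] tilt chk -0.016394309955772207
```

play_rows --steps '[0,0.001,0,0,200]'

```text
time_s: 17.82
ee_pos: [0.5508, 0.149, 0.1121]
orientation: [0.505, 0.503, -0.493, -0.498]
contact_force: [-0.3, -0.6, 1.5]
finger_gap: 0.589
```

```bash
python3 settle2.py 3
```

```text
Fs [-3.0479 -3.2792 -3.8572] mean [ 1.812  -0.1873 -3.3948] T [-0.0177 -0.2967  0.0042] collarz 0.0983
t 17.97 ee [0.5506 0.1489 0.1116] yawx 89.55240964902144 ydir [ 0.016   0.0026 -0.9999] F [ 1.2731  0.0369 -3.8572] T [-0.0074 -0.3333 -0.0187] gap 0.5931
q [ 0.056   0.5472  1.4581  0.0019  1.1202 -1.5078] tilt chk -0.016072446267222405
```

play_rows --steps '[0,0.001,0,0,200]'

```text
time_s: 18.05
ee_pos: [0.5508, 0.149, 0.1108]
orientation: [0.505, 0.503, -0.493, -0.499]
contact_force: [0.3, -0.2, 2.8]
finger_gap: 0.59
```

```bash
python3 settle2.py 3
```

```text
Fs [-4.9369 -4.0204 -4.9963] mean [ 1.9714 -0.1926 -4.6512] T [-0.0189 -0.3691 -0.0078] collarz 0.0970
t 18.20 ee [0.5506 0.1489 0.1103] yawx 89.55358619783892 ydir [ 0.0157  0.0025 -0.9999] F [ 1.5464 -0.0923 -4.9963] T [-0.0745 -0.3771  0.0139] gap 0.5899
q [ 0.056   0.5489  1.4594  0.0018  1.1174 -1.5078] tilt chk -0.015819940302233125
```

play_rows --steps '[0,0.001,-0.0002,0,200]'

```text
time_s: 18.28
ee_pos: [0.5508, 0.1489, 0.1095]
orientation: [0.505, 0.503, -0.493, -0.499]
contact_force: [-0.5, -0.8, 1.3]
finger_gap: 0.593
```

```bash
python3 settle2.py 3
```

```text
Fs [-5.186  -5.9295 -6.7054] mean [ 2.4304 -0.6435 -5.9403] T [-0.0084 -0.3817 -0.0149] collarz 0.0955
t 18.43 ee [0.5507 0.1489 0.1088] yawx 89.55300082849982 ydir [ 0.015   0.0025 -0.9999] F [ 2.9282 -0.2984 -6.7054] T [ 0.0283 -0.3733 -0.0635] gap 0.5889
q [ 0.0559  0.5511  1.4604  0.0018  1.1149 -1.5079] tilt chk -0.015146460204831352
```

play_rows --steps '[0,0.001,-0.0002,0,200]'

```text
time_s: 18.52
ee_pos: [0.5508, 0.1489, 0.1078]
orientation: [0.505, 0.502, -0.494, -0.499]
contact_force: [0.3, 1.0, -2.4]
finger_gap: 0.588
```

```bash
python3 settle2.py 3
```

```text
Fs [-6.7855 -6.068  -7.7266] mean [ 1.3547  0.3598 -6.86  ] T [ 0.0058 -0.2214  0.0365] collarz 0.0940
t 18.67 ee [0.5506 0.1488 0.1073] yawx 89.54958268774624 ydir [ 0.0138  0.0024 -0.9999] F [ 1.3485  0.5568 -7.7266] T [-0.01   -0.1768  0.0037] gap 0.5894
q [ 0.0558  0.5534  1.4616  0.0018  1.1128 -1.5079] tilt chk -0.013878373829919154
```

play_rows --steps '[0,0.001,0,0,200]'

```text
time_s: 18.75
ee_pos: [0.5506, 0.1489, 0.1063]
orientation: [0.505, 0.502, -0.494, -0.499]
contact_force: [0.9, 0.4, -4.3]
finger_gap: 0.59
```

```bash
python3 settle2.py 3
```

```text
Fs [-14.2833 -12.724  -13.8556] mean [  2.8339  -0.014  -13.621 ] T [ 0.0301 -0.4924 -0.0174] collarz 0.0920
t 18.90 ee [0.5503 0.1488 0.1053] yawx 89.54747246165076 ydir [ 0.0123  0.0023 -0.9999] F [  3.0364   0.1971 -13.8556] T [ 0.0206 -0.4995 -0.0352] gap 0.5884
q [ 0.0558  0.5558  1.4636  0.0018  1.1098 -1.5079] tilt chk -0.012368296440437122
```

The collar is now being drawn down with about 12 N, so the balls are on the groove's slope. I follow in small steps until that pull disappears.

play_rows --steps '[0,0.0005,0,0,200]'

```text
time_s: 18.98
ee_pos: [0.5503, 0.1488, 0.1047]
orientation: [0.504, 0.502, -0.494, -0.5]
contact_force: [1.2, 0.6, -1.6]
finger_gap: 0.59
```

```bash
python3 settle2.py 3
```

```text
Fs [-8.5725 -8.7287 -7.6188] mean [ 1.9555 -0.0541 -8.3067] T [-0.0065 -0.2895 -0.0118] collarz 0.0915
t 19.13 ee [0.5503 0.1488 0.1048] yawx 89.5470188275069 ydir [ 0.0121  0.0023 -0.9999] F [ 1.3119 -0.3596 -7.6188] T [ 0.0154 -0.2398 -0.0228] gap 0.5888
q [ 0.0558  0.5565  1.4642  0.0018  1.1087 -1.5079] tilt chk -0.012232780096478796
```

play_rows --steps '[0,0.0005,0,0,200]'

```text
time_s: 19.22
ee_pos: [0.5503, 0.1489, 0.1047]
orientation: [0.504, 0.502, -0.494, -0.499]
contact_force: [-0.2, 1.3, -1.4]
finger_gap: 0.589
```

```bash
python3 settle2.py 3
```

```text
Fs [-4.4984 -3.8174 -3.5951] mean [ 0.6908 -0.0713 -3.9703] T [ 0.031  -0.0746 -0.0204] collarz 0.0914
t 19.37 ee [0.5503 0.1489 0.1047] yawx 89.54871386879292 ydir [ 0.0126  0.0024 -0.9999] F [ 1.6075 -0.3001 -3.5951] T [ 0.0572 -0.0486  0.0052] gap 0.5904
q [ 0.0559  0.5566  1.4644  0.0019  1.1078 -1.5079] tilt chk -0.012757809412705854
```

play_rows --steps '[0,0.0004,0,0,200]'

```text
time_s: 19.45
ee_pos: [0.5503, 0.1489, 0.1046]
orientation: [0.505, 0.502, -0.494, -0.499]
contact_force: [-0.3, -0.9, -1.5]
finger_gap: 0.589
```

```bash
python3 settle2.py 4; python3 - <<'E'
from h import *
im2=bot.snapshot("scene")[:,:,::-1]
cv2.imwrite("pics/a5.png",cv2.resize(im2[190:300,290:400],None,fx=5,fy=5,interpolation=cv2.INTER_CUBIC))
s=bot.read_state();print(s["ee_pos"],proj("scene",s["ee_pos"]-[0,0,.0133-.036]))
E
```

```text
Fs [-1.9024 -1.5915 -1.211  -1.2146] mean [ 0.0181  0.5799 -1.4799] T [ 0.04    0.057  -0.0197] collarz 0.0913
t 19.65 ee [0.5504 0.1489 0.1046] yawx 89.55029317287558 ydir [ 0.0131  0.0024 -0.9999] F [-0.3756  0.1453 -1.2146] T [ 0.0489  0.0471 -0.0235] gap 0.5863
q [ 0.0559  0.5567  1.4647  0.0019  1.1071 -1.5079] tilt chk -0.013192040400886836
[0.5504 0.1489 0.1046] [343.4697 234.4047]
```

View pics/a5.png

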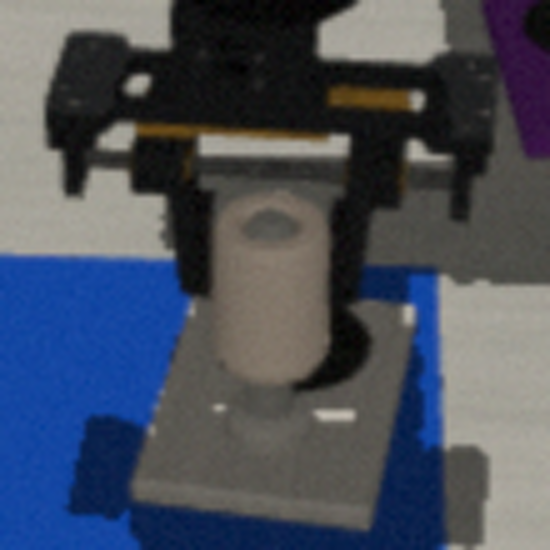

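The force now equals the collar's weight alone (−1.5 N) and the position stays at 0.1046, so the collar has clicked. The crop shows the column's end inside the mouth at zoom (270,225). Now I release.

play_rows --steps '[0,0,0,0,0]'

```text
time_s: 19.78
ee_pos: [0.5505, 0.1489, 0.1048]
orientation: [0.505, 0.502, -0.494, -0.499]
contact_force: [0.1, -0.0, 0.6]
finger_gap: 0.64
```

```bash
python3 settle2.py 10;
```

```text
Fs [-0.0186 -0.445  -0.2896 -0.4907  0.3487  0.697   0.1901 -0.0527 -0.2405
  0.5779] mean [-0.0363  0.1355  0.0276] T [0.0249 0.0046 0.002 ] collarz 0.0913
t 20.28 ee [0.5504 0.1489 0.1046] yawx 89.55125996526193 ydir [ 0.0131  0.0024 -0.9999] F [-0.3381 -0.0663  0.5779] T [0.0164 0.0254 0.0393] gap 1.0053
q [ 0.0559  0.5567  1.4646  0.0018  1.107  -1.5079] tilt chk -0.013217748850062163
```

Fully open, with no force on the tool. I retreat straight up.

play_rows --steps '[0,-0.006,0,0,0,0,-0.012,0,0,0,0,-0.018,0,0,0,0,-0.022,0,0,0,0,-0.022,0,0,0,0,-0.022,0,0,0,0,-0.018,0,0,0,0,-0.01,0,0,0,0,-0.004,0,0,0]'

```text
time_s: 21.03
ee_pos: [0.5476, 0.1485, 0.2469]
orientation: [0.504, 0.501, -0.495, -0.5]
contact_force: [-0.3, -0.1, -0.0]
finger_gap: 1.0
```

```bash
python3 settle2.py 4; python3 - <<'E'
from h import *
im2=bot.snapshot("scene")[:,:,::-1]
cv2.imwrite("pics/f.png",im2)
cv2.imwrite("pics/a6.png",cv2.resize(im2[190:300,290:400],None,fx=5,fy=5,interpolation=cv2.INTER_CUBIC))
E
```

```text
Fs [ 1.1009 -0.5717 -0.6674  0.343 ] mean [0.3506 0.2395 0.0512] T [0.0251 0.0025 0.0088] collarz 0.2307
t 21.23 ee [0.547  0.1484 0.244 ] yawx 89.54312351570216 ydir [ 0.0063  0.002  -1.    ] F [0.3114 0.5774 0.343 ] T [0.0483 0.021  0.0246] gap 1.0006
q [ 0.0554  0.4137  1.27    0.0017  1.4515 -1.5076] tilt chk -0.006379190763726303
```

View pics/a6.png

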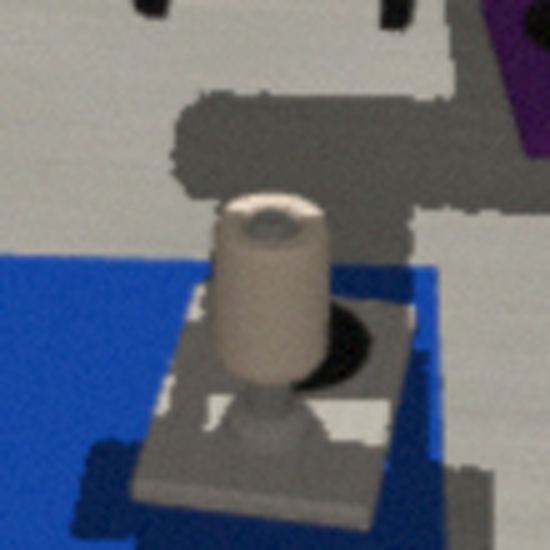

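View pics/f.png

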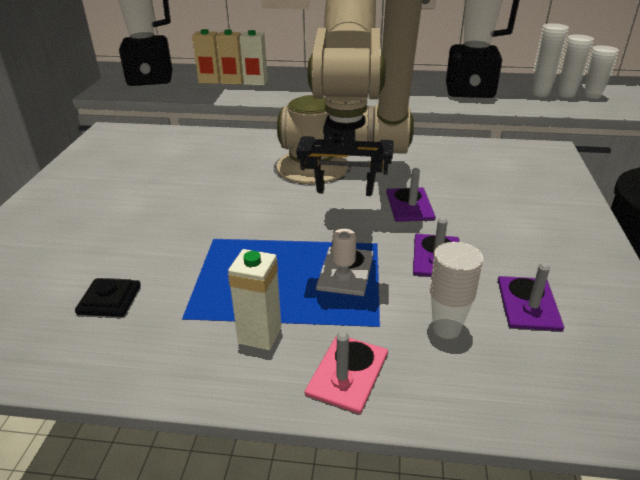

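The collar sits upright on the column: its mouth is at about zoom (272,222) and its bottom edge at about row 380, the same as before release. The carton, cups and jar lid look unmoved. I'm handing in.

```bash
python3 -c "
from cell import bot
print(bot.hand_in())"
```

```text
the job is handed in; nothing more can be done
None
```

The collar is on the white stand's column, clicked and released, and I handed the job in at about 21 s of the 54 s allowed. The hand-in gives no verdict, so the results below are from my own readings.

**What I did:** I gripped the collar by its upper half, threaded it over the column and slid it down in steps of 2 mm, then 0.5–1 mm near the click.
- **Balls met:** resistance peaked at about 11.5 N with the collar's centre at roughly 126–130 mm.
- **Click:** after a light drag, the collar was drawn down with about 12 N. I followed until only its weight was left, with the centre at about 91 mm, and opened the gripper there.

**Last checks:**
- **Force:** after release the tool read about 0 N.
- **Collar:** in the pictures it stood upright at the same height before and after I let go.
- **Bystanders:** the carton, cups and jar lid looked unmoved.

**What I could not confirm or that went off:**
- The ball joints cannot be read directly, so the click is judged from force and height only.
- Quick moves left the tool tilted by up to about 2°. I corrected that before threading, but about 0.8° remained at the click.
- Small sideways forces of up to 3 N showed on the way down.

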